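# Lock the bowl holder into the lacquering stand

## Task

Lift the T-shaped work holder out of its sloping rest and stand it upright by itself on the open bench. Then take it again, lower its two foot lugs through the slots of the stand's collar, push it down against the spring, turn it clockwise (seen from above) to the stop and let it go, so that it springs up locked and upright. Do not knock the bowl, jar or brush out of place.

Things in the scene. Friction and masses are not known exactly. Their poses are not given: they have to be found in the camera images.
- holder: T-shaped holder, 0.26 kg, 147 mm long. Origin: centre of its foot's flat underside; z: axis from foot to crossbar. Round steel foot, 40 mm across, 24 mm tall, two opposite lugs along x: 8 mm wide, reaching 28 mm from the axis, 3 to 10 mm above the underside. Square 22 mm wooden stem. It starts in the rest, foot low, leaning 45 degrees to the rest's +x, its x along the rest's y
- holder_stem (a point): point on the holder's axis in the lower stem (22 x 22 mm, sides along x and y), 42 mm above its underside; holder's axes. Grip it straight down, closing along the holder's x; the crossbar is then clear of the gripper. Tilting the tool by 45 degrees then brings the holder upright; it may stand at any yaw, for instance about 0.5 m straight ahead of the robot, where the bench is free
- holder_bar (a point): centre of the wooden crossbar, 64 mm along the holder's x, 24 mm along its y, from 125 to 145 mm above the underside (centre at 135 mm); holder's axes. From above it is gripped across its 24 mm width
- rest: fixed wooden sloping rest, origin at the centre of its underside; base 130 x 90 mm (x, y), 150 mm high at the far (+x) end. The holder lifts straight up out of it. Cheeks stand beside the ends of the crossbar; under the stem is only a 16 mm wide spine, 24 to 32 mm below the axis: fingers can pass on both sides
- stand: fixed lacquering stand, origin at the centre of its underside: round base 130 mm in diameter and 18 mm tall, carrying a steel collar 72 mm in diameter up to 50 mm above the bench; x axis along the two entry slots
- socket (a point): centre of the collar's mouth, 50 mm above the bench; x along the two opposite entry slots (same after half a turn). Bore 44 mm, slots 13 mm wide reaching 30 mm from the axis. Lugs pass under the 8 mm thick roof when the holder's underside is lower than 32 mm above the bench (28 mm at the bottom of the stroke). Let go when locked, it stands at 35 mm, lugs sprung up 3 mm into pockets
- lock (a point): same point as socket; its x axis lies along the holder's x axis when locked: 75 degrees clockwise (seen from above) from the slots. The solid stop is about 2 degrees farther. Turning the other way is blocked. Short dark lines on the base, outside the collar, mark this direction
- plunger (a joint): sprung disc in the collar that the foot presses down: 0 m at rest (disc top 39 mm above the bench), grows to 0.011 m fully pressed (28 mm); 5.6 N at the start of the stroke, 9.5 N at the end. About 0.004 when the holder is locked and let go
- bowl: loose dark wooden bowl, 116 mm across and 65 mm high, bystander; origin at the centre of its underside
- jar: loose white jar with a black lid, 68 mm across and 85 mm high, bystander; origin at the centre of its underside
- brush: loose brush 200 mm long lying on the bench along its x axis, bystander
Not all that is in view belongs to the job. Leave any green look-alike of the holder alone.

How it is judged:
On the way, in this order (a step that is already met when the one before it is completed fails the run):
1. the holder stands upright by itself on the bench, let go (angle between holder's own z axis and vertical below 0.06 rad and height (world z) of holder below 0.004 m and contact force between holder and the arm below 0.05 N and contact force between holder and the fingers below 0.05 N and linear speed of holder below 0.02 m/s), for 0.3 s.
2. the lugs are through the slots and the spring is pushed down below the roof (value of joint plunger above 0.0065 m and horizontal distance between holder and socket below 0.004 m and height (world z) of holder below 0.033 m), for 0.05 s.
At the end, for the whole second after the job is handed in: The holder is locked in the collar: its x axis within 0.15 rad of the lock direction, within 4 mm of the collar's axis, upright within 0.08 rad, its underside 32.5 to 37.2 mm above the bench, the plunger held down between 2 and 6.5 mm, let go and at rest (slower than 20 mm/s) (angle between the x axis of holder and the x axis of lock, either way round below 0.15 rad and angle between holder's own z axis and vertical below 0.08 rad and horizontal distance between holder and socket below 0.004 m and height (world z) of holder between 0.0325 and 0.0372 m and value of joint plunger between 0.002 and 0.0065 m and contact force between holder and the fingers below 0.05 N and linear speed of holder below 0.02 m/s); the robot touches nothing.
It fails at once if the bowl is moved more than 30 mm (distance of bowl from where it was at the start of the episode above 0.03 m).
It fails at once if the jar is moved more than 30 mm (distance of jar from where it was at the start of the episode above 0.03 m).
It fails at once if the brush is moved more than 30 mm (distance of brush from where it was at the start of the episode above 0.03 m).
It also fails if it takes over 64 s, if anything falls off the work surface, if the arm or the gripper's body presses on something with over 40 N, if the wrist force passes 120 N, or if a joint passes its speed limit or range.

## Robot

A 7-joint arm with a two-finger parallel gripper is mounted at the origin on the work surface. World frame = base frame: x ahead of the robot, y to its left, z up, the work surface at z = 0. Lengths are in m, angles in rad, forces in N, time in s.
With the tool pointing down it reaches from about 0.4 to 0.75 m from the base axis. Payload 19.5 kg.
Tool frame: the origin (TCP) lies between the finger pads; the fingertips stand 8 mm ahead of it and the grasp point (between the pads) lies 11 mm behind it (ctrl.tcp_to_tips is the distance from the TCP to the fingertips, in m); z points along the fingers, y is the line along which they close (so a half turn about z gives the same grasp; the last joint's range is limited). The gripper opens to 85 mm and grips with 20 to 120 N. Pads are 22 mm wide; open, the fingers measure 114 mm over their backs; the gripper's body (76 mm by 85 mm) begins 54 mm behind the grasp point. The pads swing forward as they close: fully open they stand 13 mm farther back than shut.
Start: joints at [1.135, 0.707, -0.028, 1.485, 0.022, 0.951, -0.075], TCP at [0.221, -0.531, 0.239] pointing down, gripper open.
Joint ranges: [-2.71, 2.71], [-0.32, 2.16], [-1.57, 1.52], [0, 2.45], [-1.46, 4.6], [0, 2.02], [-2.83, 2.83]. Speed limits (rad/s): [1.89, 1.89, 2.57, 2.57, 3.01, 3.01, 3.01].

## Interface

Orientations are given as a rotation vector (axis times angle).
In Python, from plant import ctrl, camera, camera_params, ticket, finder gives the robot as it stands. The module is installed in compiled form; this text tells all that it offers.
- The arm moves only by the shell command python3 -m inch 'ROWS' [FORCE]. ROWS is text: rows parted by semicolons, each of 5 numbers parted by spaces: the shift along the tool's x, y, z in cm, then the turn about the tool's z in degrees, then the opening, from -1 (shut) to 1 (fully open), so that 0 is half open. In form: dx dy dz yaw gripper; .... A call has 1 to 10 rows; each row is the pose to reach, as a shift and turn from the pose commanded when the call began, along the tool's axes at that moment; what a row does not reach only later rows make up. A row lasts 1/8 s, in which the tool goes at most 62.5 mm and 10.7 degrees, less where a joint would pass 70% of its speed; a pose out of reach is approached as far as the arm can. A call with a gripper value outside its range is refused whole. The fingers move at their own pace and stop on an object; FORCE is the grip in N (left out, the last holds). Time passes only in rows, so rows that repeat a pose let the fingers close. It gives the time, the measured TCP pose, the force, the opening and the grip force at its end, in the units of the state.
- ctrl.get_state(): the state, without advancing time (a new reading comes with each control period).
- camera(name): name is "side" or "top"; returns the picture (420x560x3 uint8, red, green, blue); there is no depth.
- camera_params(name): a dict with "fx", "fy", "cx", "cy" (pixels), "dist_coeffs" ([k1, k2, p1, p2, k3] as OpenCV has them; the pictures are not rectified), "R" (3x3) and "t" (3): a world point X has camera coordinates R X + t. Camera axes: x right, y down, z forward; pixel columns grow to the right and rows downward; lengths in m; the calibration is good to about 2 mm. A picture is of the moment at which its call begins. camera_params takes no time and is no camera call.
- ticket.job_done(): hands the job in; it is judged then, once.
Trained networks look in the newest picture that a camera, given by its name, has taken for a name from the list of things; names that differ only in an ending like _2 or _b are one class to them, and where a whole thing is asked for, a point or a joint stands for the part that bears it (a point fixed in the world has none). Each returns a list of dicts, best first, with "p" (0 to 1); they miss things now and then, are a little off and sometimes report something else, mostly with a low value. They report only what shows in the picture. A call takes as long as a camera call. They do not tell look-alikes from the thing itself.
- finder.boxes_of(thing, camera): "bbox" ([left, top, right, bottom] in pixels, round what is visible of it).
- finder.cut_out(thing, camera): "mask" (420x560 bool, what is visible of it) and "bbox" ([left, top, right, bottom] in pixels, round what is visible of it).
The state is a dict: "t": time; "joint_pos": joint angles; "joint_velocities": joint speeds; "joint_efforts": joint torques, N m; "tcp_pos": TCP position; "tcp_rot": TCP orientation; "ft_force": force on the tool from outside, world axes, zero at the start; "ft_torque": the same for the moment, N m; "width": finger opening in m; "grip_force": force on a finger pad.
Only numpy, scipy, OpenCV 4.12 (cv2) and the standard library are available. Lean on these libraries where they do the work, as an engineer would, in place of code of your own. Each camera call takes 0.05 s, during which the arm holds its last target. There are 200 camera calls.

## Working session

There is one attempt and no reset: what is moved stays moved. The work goes in short steps, Python scripts to look and compute and a shell command to move; the robot and the scene stay as the last step left them, time stands still between calls to the robot, and variables do not carry over. Pictures are saved under pics/ and viewed, at most 10 in all, crops included, and the job is handed in when it is done.

```bash
mkdir -p pics
python3 - <<'E'
from plant import ctrl,camera,camera_params,finder
import cv2
for n in("side","top"):
    im=camera(n);cv2.imwrite(f"pics/{n}0.png",im[:,:,::-1])
    p=camera_params(n);print(n,p)
    for th in("holder","rest","stand","bowl","jar","brush"):
        print(th,[(d['bbox'],round(d['p'],2)) for d in finder.boxes_of(th,n)][:3])
s=ctrl.get_state();print(s)
E
```

```text
side {'fx': 492.9572301485733, 'fy': 492.9572301485733, 'cx': 277.0797966855127, 'cy': 222.29432052796682, 'dist_coeffs': array([-0.1661157,  0.       ,  0.       ,  0.       ,  0.       ]), 'R': array([[-0.95327039, -0.30202354,  0.00757306],
       [-0.21416741,  0.65786723, -0.72204088],
       [ 0.21309127, -0.68992209, -0.69180895]]), 't': array([0.555989  , 0.16455865, 1.3778428 ])}
holder [([265.7, 240.8, 308.5, 290.5], 0.87), ([333.1, 292.7, 373.4, 352.8], 0.85), ([253.3, 306.8, 296.5, 363.8], 0.84)]
rest [([259.6, 238.5, 312.3, 308.3], 0.64), ([264.4, 238.0, 308.5, 293.7], 0.3)]
stand [([302.2, 185.8, 340.3, 219.3], 0.62)]
bowl [([301.1, 185.1, 341.5, 219.3], 0.6), ([195.5, 199.4, 233.0, 238.3], 0.57), ([264.2, 242.1, 309.9, 291.5], 0.38)]
jar [([186.4, 287.9, 210.6, 327.2], 0.79)]
brush [([251.9, 150.4, 282.8, 189.4], 0.73)]
top {'fx': 465.1602699764544, 'fy': 465.1602699764544, 'cx': 285.6900175852399, 'cy': 207.8525049916078, 'dist_coeffs': array([-0.16329667,  0.        ,  0.        ,  0.        ,  0.        ]), 'R': array([[-0.02761096, -0.99959762, -0.00649945],
      
[... 482 characters left out ...]
13526961,  0.70647945, -0.02759644,  1.48457397,  0.02198656,
        0.9509229 , -0.07548543]), 'joint_velocities': array([-6.58664436e-04, -5.81451971e-04,  1.55538594e-04,  4.91837051e-04,
       -5.65422288e-05, -1.30651201e-03,  3.76664953e-04]), 'joint_efforts': array([-1.14763807e-03, -8.82862759e+01,  1.23290610e+00, -2.36359316e+01,
        1.68350927e-02,  1.66688136e-03, -1.03438487e-05]), 'tcp_pos': array([ 0.22063888, -0.53096327,  0.23928596]), 'tcp_rot': array([-3.08080530e+00, -6.14589996e-01,  5.96108550e-06]), 'ft_force': array([ 0.10410973, -0.48051803,  0.93629924]), 'ft_torque': array([0.02697419, 0.04698765, 0.0275807 ]), 'grip_force': 0.0, 'width': 0.08575165914312749}
```

```bash
ls .
```

```text
pics
```

View pics/side0.png

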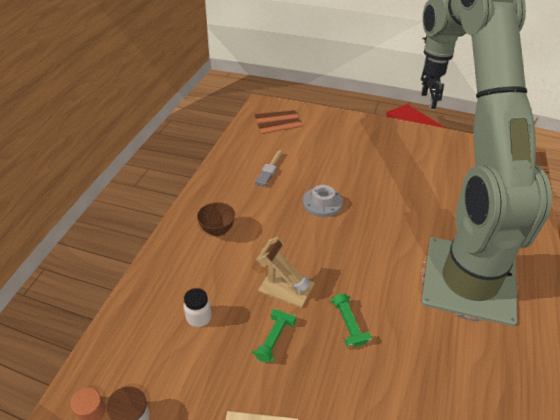

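View pics/top0.png

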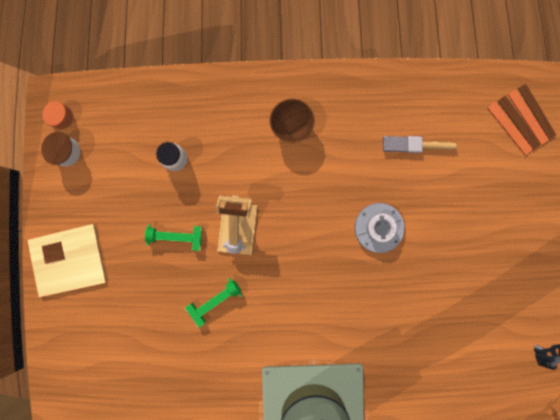

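The top view shows the rest with the holder near (237,225), its foot toward the robot. The stand is at (380,228), with the bowl at (292,120), the jar at (172,156) and the brush at (420,145). The two green look-alikes are at (175,237) and (214,303). Next I'll zoom in on the rest and the stand.

```bash
cat > h.py <<'E'
import numpy as np,cv2
from plant import ctrl,camera,camera_params,finder
from scipy.spatial.transform import Rotation as Ro
def proj(n,X):
    p=camera_params(n);K=np.array([[p['fx'],0,p['cx']],[0,p['fy'],p['cy']],[0,0,1]])
    return cv2.projectPoints(np.atleast_2d(np.array(X,float)),cv2.Rodrigues(p['R'])[0],p['t'],K,p['dist_coeffs'])[0][:,0]
def back(n,uv,z):
    p=camera_params(n);K=np.array([[p['fx'],0,p['cx']],[0,p['fy'],p['cy']],[0,0,1]])
    q=cv2.undistortPoints(np.array(uv,float).reshape(-1,1,2),K,p['dist_coeffs'])[:,0]
    d=np.c_[q,np.ones(len(q))]@p['R'];o=-p['R'].T@p['t']
    return o+d*((z-o[2])/d[:,2])[:,None]
def crop(im,u0,v0,w,h,k): return cv2.resize(im[v0:v0+h,u0:u0+w],None,fx=k,fy=k,interpolation=cv2.INTER_CUBIC)
E
python3 - <<'E'
from h import *
t=cv2.imread('pics/top0.png');s=cv2.imread('pics/side0.png')
a=np.hstack([crop(t,205,185,66,75,6)[:,:396],crop(t,347,195,66,75,6)])
b=np.hstack([crop(s,252,232,66,75,6),crop(s,292,175,66,50,6) if 0 else crop(s,290,170,66,75,6)])
cv2.imwrite('pics/z_top.png',a);cv2.imwrite('pics/z_side.png',b)
print(back('top',[[380,228],[237,225],[292,120],[172,156],[420,145],[175,237],[214,303]],0.02))
E
```

```text
[[ 0.4873784  -0.187404    0.02      ]
 [ 0.50569666  0.1832053   0.02      ]
 [ 0.77809061  0.03290772  0.02      ]
 [ 0.6923529   0.35256478  0.02      ]
 [ 0.70360851 -0.30471932  0.02      ]
 [ 0.47857343  0.34668242  0.02      ]
 [ 0.30538448  0.24806639  0.02      ]]
```

View pics/z_top.png

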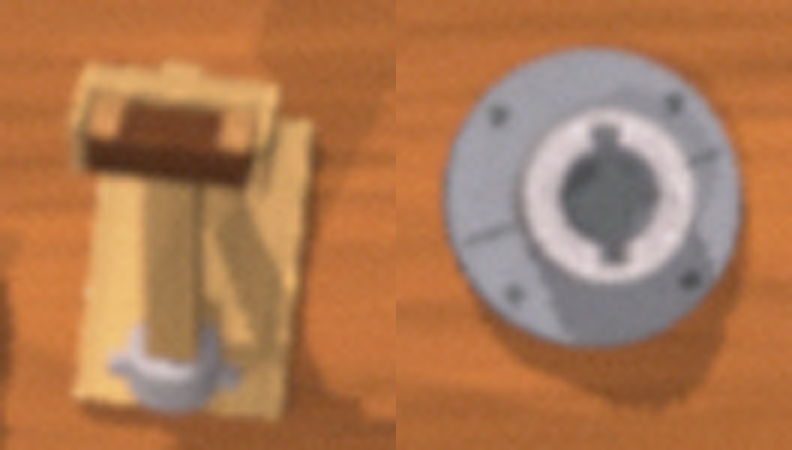

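View pics/z_side.png

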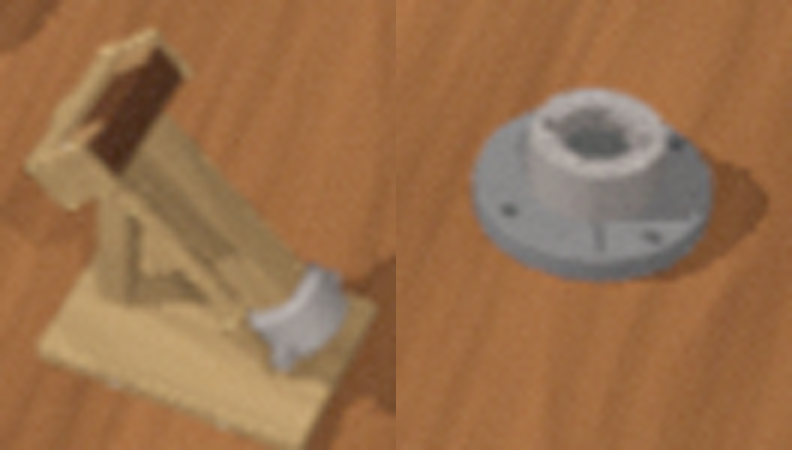

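Top zoom: the lug tips are at zoom (112,368) and (238,380), the bar's lower edge runs from (88,165) to (247,188), and the stand's slots are at (605,130) and (612,258), with marks at (486,237) and (704,157). Side zoom: the bar face corners are (160,45), (90,150), (188,75) and (115,175), and the near lug is at (280,362). I'll fit the poses to these points.

```bash
cat > fit.py <<'E'
from h import *
from scipy.optimize import least_squares
def z(p,u0,v0,dx=0): p=np.array(p,float);p[:,0]-=dx;return (p+.5)/6-.5+[u0,v0]
T=z([[112,368],[238,380],[88,165],[247,188],[88,138],[245,160]],205,185)
Tm=np.array([[28,0,6.5],[-28,0,6.5],[32,12,125],[-32,12,125],[32,12,145],[-32,12,145]])/1e3
S=z([[160,45],[90,150],[188,75],[115,175],[280,362]],252,232)
Sm=np.array([[-32,12,145],[32,12,145],[-32,12,125],[32,12,125],[28,0,6.5]])/1e3
def Rh(psi):
    r=np.array([np.cos(psi),np.sin(psi),0]);u=np.array([0,0,1.]);l=np.cross(u,r)
    return np.c_[l,(u-r)/2**.5,(r+u)/2**.5]
def res(q): 
    R=Rh(q[3]);return np.r_[(proj('top',Tm@R.T+q[:3])-T).ravel(),(proj('side',Sm@R.T+q[:3])-S).ravel()]
if __name__=="__main__":
    f=least_squares(res,[.45,.19,.03,-.1],loss='soft_l1');print(f.x);print(f.fun.reshape(-1,2).round(1))
    R=Rh(f.x[3]);print('stem',f.x[:3]+.042*R[:,2],'bar',f.x[:3]+.135*R[:,2])
    print('collar top',back('top',z([[609,195]],347,195,396),.05),'base',back('top',z([[592.5,197.5]],347,195,396),.015))
    print('collar side',back('side',z([[598,133]],290,170,396),.05))
    a=back('top',z([[605,130],[612,258]],347,195,396),.05);m=back('top',z([[486,237],[704,157]],347,195,396),.018)
    for d in(a[0]-a[1],m[0]-m[1]):print(np.degrees(np.arctan2(d[1],d[0])))
    t=cv2.imread('pics/top0.png');s=cv2.imread('pics/side0.png')
    G=np.array([[x,y,zz] for x in(-32,32) for y in(-12,12) for zz in(125,145)]+[[20*np.cos(k),20*np.sin(k),zz] for k in np.linspace(0,6.28,25) for zz in(0,24)]+[[28,0,6.5],[-28,0,6.5]])/1e3
    C=np.array([[r*np.cos(k),r*np.sin(k),zz] for k in np.linspace(0,6.28,40) for r,zz in((36,50),(65,18),(22,50))])/1e3+[.4879,-.1895,0]
    o=[]
    for n,im,bx in(('top',t,[(205,185),(347,195)]),('side',s,[(252,232),(290,170)])):
        for (u,v),P in zip(bx,(G@R.T+f.x[:3],C)):
            c=crop(im,u,v,66,75,4)
            for q in proj(n,P): cv2.circle(c,tuple(int(round(w)) for w in (q-[u,v]+.5)*4-.5),1,(0,255,0),-1)
            o.append(c)
    cv2.imwrite('pics/fit.png',np.vstack([np.hstack(o[:2]),np.hstack(o[2:])]))
E
python3 fit.py
```

```text
[ 0.44680369  0.19230877  0.03175773 -0.13749932]
[[-0.6 -0.9]
 [ 0.1 -0.5]
 [-0.1  1.6]
 [ 0.2  0.7]
 [-0.3 -0.2]
 [ 0.6 -0.9]
 [-0.4 -0. ]
 [ 0.4 -1.3]
 [-0.3  0.4]
 [ 1.3  0.1]
 [ 0.   0.4]]
stem [0.47622188 0.1882381  0.06145622] bar [0.54136215 0.17922448 0.12721715]
collar top [[ 0.4891069  -0.18689969  0.05      ]] base [[ 0.48880617 -0.18668267  0.015     ]]
collar side [[ 0.48727888 -0.18527583  0.05      ]]
0.9997255794358172
108.12191774264724
```

View pics/fit.png

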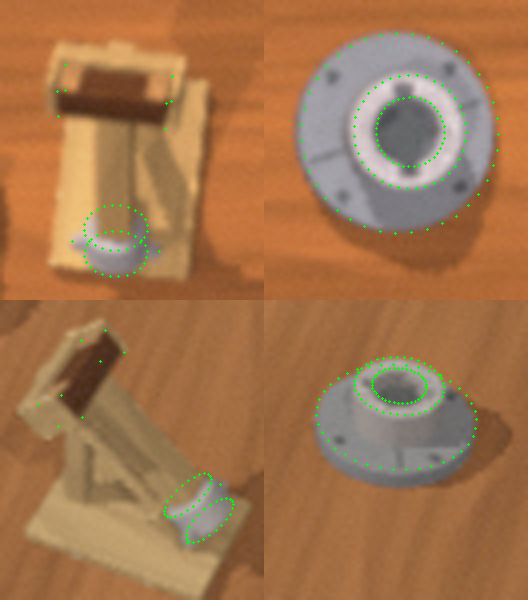

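The fit overlays well. The stand centre is about (0.489, -0.187) with its slots at roughly 2.5°, and the holder's lean direction has a yaw of -7.9°. The moves can't tilt the tool, so I'll pivot the holder in a light grip by dragging its foot on the bench.

```bash
cat >> h.py <<'E'
def go(x,y,z,ydir):
    "print shift (cm) & turn (deg) for TCP target, tool y along heading ydir (deg, mod 180)"
    s=ctrl.get_state();R=Ro.from_rotvec(s['tcp_rot']).as_matrix()
    d=R.T@(np.array([x,y,z])-s['tcp_pos'])*100
    h=np.degrees(np.arctan2(R[1,1],R[0,1]));a=(ydir-h+90)%180-90
    print('shift',d.round(2),'yaw',round(-a,2),'head',round(h,2),'j7',s['joint_pos'][6].round(2),'t',s['t'])
E
python3 -c "
from h import *
psi=-7.9;r=np.array([np.cos(np.radians(psi)),np.sin(np.radians(psi)),0])
o=np.array([.4468,.1923,.0318]);g=o+.046*(r+[0,0,1])/2**.5;print(g)
go(g[0],g[1],.20,psi+90);go(g[0],g[1],g[2]-.011,psi+90)"
```

```text
[0.47901821 0.18782935 0.06432691]
shift [ 51.44 -56.46   3.93] yaw 30.46 head -67.44 j7 -0.08 t 0.7
shift [ 51.44 -56.46  18.6 ] yaw 30.46 head -67.44 j7 -0.08 t 0.7
```

```bash
python3 -m inch '30 -25 0 15 1;30 -25 0 15 1;30 -25 0 15 1;30 -25 0 15 1;30 -25 0 15 1;30 -25 0 15 1;51.4 -56.4 0 30.5 1;51.4 -56.4 0 30.5 1;51.4 -56.4 0 30.5 1;51.4 -56.4 0 30.5 1' 20; python3 -c "
from h import *
go(.479,.1878,.20,82.1)"
```

```text
t: 1.95
tcp_pos: [0.4462, 0.0368, 0.2395]
tcp_rot: [-3.134, 0.218, -0.001]
ft_force: [1.3, -0.1, -0.2]
width: 0.085
grip_force: 0.0
shift [  1.16 -15.41   3.95] yaw -0.05 head -97.95 j7 -1.64 t 1.95
```

```bash
python3 -m inch '1.2 -15.4 0 0 1;1.2 -15.4 0 0 1;1.2 -15.4 4 0 1;1.2 -15.4 4 0 1;1.2 -15.4 4 0 1;1.2 -15.4 4 0 1'; python3 -c "
from h import *
go(.479,.1878,.0533,82.1)"
```

```text
t: 2.7
tcp_pos: [0.4795, 0.1847, 0.2002]
tcp_rot: [-3.133, 0.22, -0.002]
ft_force: [-0.4, 1.3, -0.1]
width: 0.0852
grip_force: 0.0
shift [-0.11 -0.29 14.69] yaw -0.12 head -98.02 j7 -1.89 t 2.7
```

```bash
python3 -m inch '0 0 4 0 1;0 0 8 0 1;0 0 12 0 1;0 0 12 0 1;0 0 12 0 1'; python3 -c "
from h import *
go(.479,.1878,.0533,82.1)"
```

```text
t: 3.32
tcp_pos: [0.4798, 0.1855, 0.081]
tcp_rot: [-3.133, 0.218, -0.003]
ft_force: [-0.7, 0.3, 0.3]
width: 0.0853
grip_force: 0.0
shift [-0.12 -0.22  2.77] yaw -0.07 head -97.97 j7 -1.83 t 3.325
```

```bash
python3 -m inch '-0.1 -0.2 1.4 0 1;-0.1 -0.2 2.7 0 1;-0.1 -0.2 2.7 0 1;-0.1 -0.2 2.7 0 -1;-0.1 -0.2 2.7 0 -1;-0.1 -0.2 2.7 0 -1;-0.1 -0.2 2.7 0 -1;-0.1 -0.2 2.7 0 -1;-0.1 -0.2 2.7 0 -1;-0.1 -0.2 2.7 0 -1' 30
```

```text
t: 4.58
tcp_pos: [0.4785, 0.1878, 0.0525]
tcp_rot: [-3.134, 0.217, -0.0]
ft_force: [0.2, 0.1, 5.2]
width: 0.0214
grip_force: 33.8
```

```bash
python3 -m inch '0 0 -2 0 -1;0 0 -4 0 -1;0 0 -7 0 -1;0 0 -10 0 -1;0 0 -14 0 -1;0 0 -14 0 -1;0 0 -14 0 -1;0 0 -14 0 -1' 30
python3 - <<'E'
from h import *
t=camera('top');s=camera('side')
cv2.imwrite('pics/lift.png',np.hstack([crop(t,190,150,100,130,4),crop(s,230,150,100,130,4)])[:,:,::-1])
E
```

```text
t: 5.58
tcp_pos: [0.478, 0.1876, 0.1913]
tcp_rot: [3.133, -0.217, -0.003]
ft_force: [0.5, 0.6, -2.7]
width: 0.0213
grip_force: 32.9
```

View pics/lift.png

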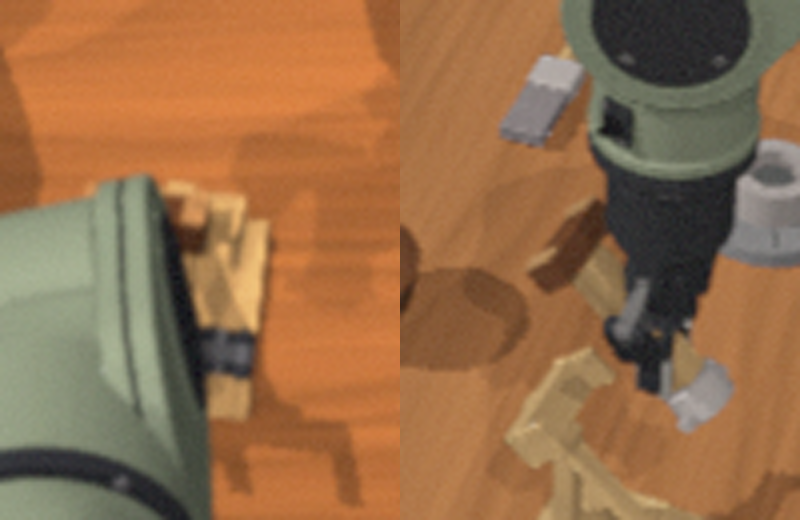

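The holder came up still leaning 45° and is firmly held. I'll carry it over the open bench, turning it so its x axis lies along the slot direction.

```bash
python3 -c "
from h import *
go(.50,.0,.12,2.5)"; python3 -m inch '0 5 -3 0 -1;0 10 -3 0 -1;1 15 -3 -10 -1;1 19 -3 -20 -1;1 19 -3 -30 -1;1 19 -3 -40 -1;1 19 -3 -50 -1;1 19 -3 -60 -1;1 19 -3 -70 -1;1 19 -3 -80 -1'; python3 -c "
from h import *
go(.50,.0,.12,2.5)"
```

```text
shift [ 4.77 18.27  7.16] yaw 79.56 head -97.94 j7 -1.88 t 5.675
t: 6.92
tcp_pos: [0.4619, -0.0019, 0.2219]
tcp_rot: [-2.535, -1.855, 0.001]
ft_force: [0.7, -1.0, -2.8]
width: 0.0214
grip_force: 32.9
shift [ 1.34  3.58 10.19] yaw -20.12 head -17.62 j7 -0.56 t 6.925
```

```bash
python3 -m inch '1.3 3.6 3 -10 -1;1.3 3.6 7 -20 -1;1.3 3.6 11 -20 -1;1.3 3.6 14 -20 -1;1.3 3.6 16 -20 -1;1.3 3.6 16 -20 -1;1.3 3.6 16 -20 -1' 20; python3 -c "
from h import *
go(.50,.0,.036,2.5)"
```

```text
t: 7.8
tcp_pos: [0.5005, -0.0006, 0.0629]
tcp_rot: [2.181, 2.261, 0.001]
ft_force: [0.5, 0.3, -2.5]
width: 0.0215
grip_force: 32.7
shift [ 0.06 -0.05  2.69] yaw -0.45 head 2.05 j7 -0.41 t 7.8
```

```bash
python3 -m inch '0 0 2 0 -1;0 0 2.4 0 -1;0 0 2.7 0 -1;0 0 2.9 0 -1;0 0 2.9 0 -1' 20
```

```text
t: 8.43
tcp_pos: [0.5004, -0.0006, 0.0335]
tcp_rot: [2.181, 2.261, 0.0]
ft_force: [0.3, -0.0, -1.6]
width: 0.022
grip_force: 32.7
```

```bash
python3 -m inch '0 0 0.2 0 -1;-0.3 0 0.3 0 -1;-0.6 0 0.3 0 -1;-0.9 0 0.3 0 -1;-0.9 0 0.3 0 -1' 20
```

```text
t: 9.05
tcp_pos: [0.5014, -0.0094, 0.0309]
tcp_rot: [2.18, 2.26, 0.003]
ft_force: [1.1, 1.4, 10.7]
width: 0.0213
grip_force: 34.6
```

```bash
python3 -m inch '-0.4 0 0 0 -1;-0.8 0 0 0 -1;-1.2 0 0 0 -1;-1.2 0 0 0 -1' 20;  python3 - <<'E'
from h import *
t=camera('top');s=camera('side')
cv2.imwrite('pics/drag.png',np.hstack([crop(t,260,150,100,130,4),crop(s,270,150,100,130,4)])[:,:,::-1])
E
```

```text
t: 9.55
tcp_pos: [0.5018, -0.0214, 0.0309]
tcp_rot: [2.18, 2.26, 0.003]
ft_force: [1.1, 0.9, 11.5]
width: 0.0217
grip_force: 34.6
```

View pics/drag.png

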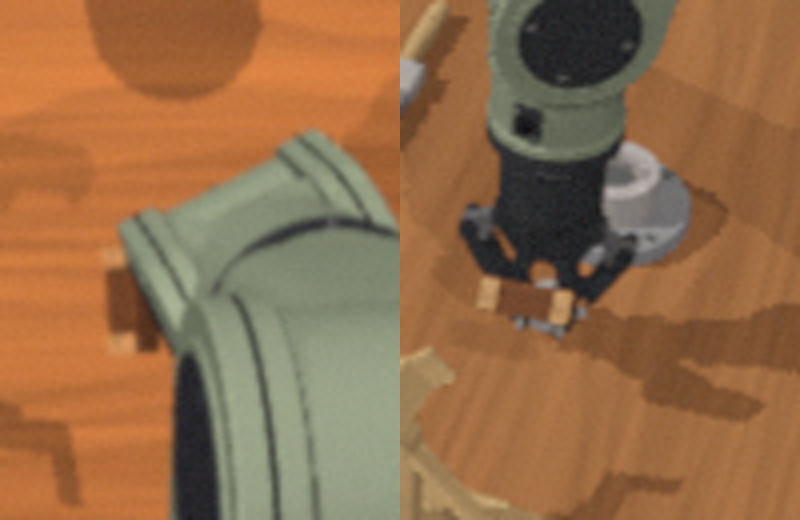

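Bench friction is too low: the holder slid and still leans about 45°. Gripped this low, an upright crossbar would also hit the gripper body. My new plan is to put it back in the rest and regrip the stem higher (about 94 mm), so the bar fits under the body. Then I'll pivot it by pushing the foot against something fixed.

```bash
python3 -m inch '0 0 -6 0 -1;0 0 -12 0 -1;0 0 -18.5 0 -1;0 0 -18.5 10 -1;0 0 -18.5 20 -1;0 0 -18.5 30 -1;0 0 -18.5 40 -1;0 0 -18.5 50 -1;0 0 -18.5 60 -1;0 0 -18.5 70 -1' 30; python3 -m inch '0 0 0 10 -1;0 0 0 20 -1;0 0 0 30 -1;0 0 0 30 -1;0 0 0 30 -1'; python3 -c "
from h import *
go(.4785,.1878,.2213,82.1)"
```

```text
t: 10.9
tcp_pos: [0.5009, -0.0216, 0.2153]
tcp_rot: [-3.085, -0.592, 0.0]
ft_force: [0.9, 0.3, -3.0]
width: 0.0215
grip_force: 32.9
t: 11.52
tcp_pos: [0.5009, -0.0215, 0.2153]
tcp_rot: [-3.134, 0.211, 0.0]
ft_force: [0.5, -0.1, -2.3]
width: 0.0215
grip_force: 32.9
shift [ -5.03 -20.45  -0.6 ] yaw 0.2 head -97.7 j7 -1.55 t 11.525
```

```bash
python3 -m inch '-2 -6 -0.6 0 -1;-3 -12 -0.6 0 -1;-5 -18 -0.6 0 -1;-5 -20.4 -0.6 0.2 -1;-5 -20.4 -0.6 0.2 -1;-5 -20.4 -0.6 0.2 -1'
python3 - <<'E'
from h import *
go(.4785,.1878,.1913,82.1)
s=camera('side')
a=crop(cv2.cvtColor(s,cv2.COLOR_RGB2BGR),230,130,100,150,4)
from fit import Rh
st=ctrl.get_state();g=st['tcp_pos']+[0,0,.011];h=st['tcp_rot']
psi=np.radians(-7.9)
G=np.array([[x,y,zz] for x in(-32,32) for y in(-12,12) for zz in(125,145)]+[[20*np.cos(k),20*np.sin(k),zz] for k in np.linspace(0,6.28,25) for zz in(0,24)])/1e3
r=np.array([np.cos(psi),np.sin(psi),0]);u=np.array([0,0,1.]);l=np.cross(u,r)
for th,c in((45,(0,255,0)),(55,(255,0,255))):
    t=np.radians(th);R=np.c_[l,u*np.sin(t)-r*np.cos(t),r*np.sin(t)+u*np.cos(t)]
    for q in proj('side',(G-[0,0,.046])@R.T+g): cv2.circle(a,tuple(int(round(w)) for w in (q-[230,130]+.5)*4-.5),1,c,-1)
cv2.imwrite('pics/back.png',a)
E
```

```text
t: 12.28
tcp_pos: [0.4798, 0.1865, 0.2213]
tcp_rot: [3.133, -0.222, -0.0]
ft_force: [-0.2, 0.3, -2.5]
width: 0.0216
grip_force: 32.9
shift [-0.15 -0.11  3.  ] yaw -0.19 head -98.09 j7 -1.92 t 12.275
```

View pics/back.png

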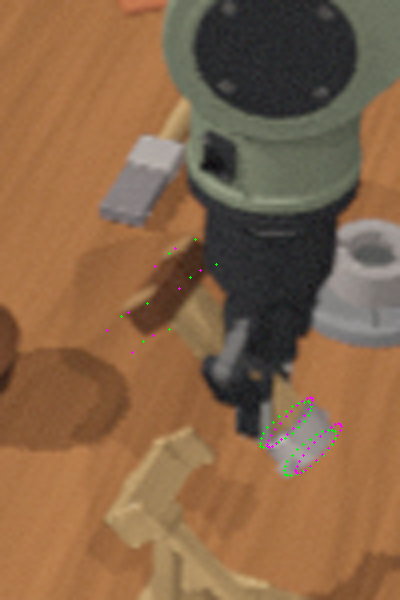

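The holder still leans about 45° in the grip: the bar matches the green overlay, and the foot is near (310,440). I'll lower it back into the rest.

```bash
python3 -m inch '-0.1 -0.1 4 -0.2 -1;-0.1 -0.1 8 -0.2 -1;-0.1 -0.1 12 -0.2 -1;-0.1 -0.1 12 -0.2 -1'; python3 -c "
from h import *
go(.4785,.1878,.0530,82.1)"
```

```text
t: 12.82
tcp_pos: [0.4781, 0.1872, 0.0999]
tcp_rot: [3.132, -0.219, -0.005]
ft_force: [-1.4, -0.1, -0.8]
width: 0.0216
grip_force: 32.9
shift [ 0.05 -0.07  4.69] yaw -0.09 head -97.99 j7 -1.87 t 12.825
```

```bash
python3 -m inch '0 0 1.5 0 -1;0 0 3 0 -1;0 0 3.8 0 -1;0 0 4.2 0 -1;0 0 4.2 0 -1' ; python3 -c "
from h import *
go(.4785,.1878,.0530,82.1)"
```

```text
t: 13.45
tcp_pos: [0.4789, 0.1885, 0.0593]
tcp_rot: [-3.134, 0.217, 0.0]
ft_force: [-0.3, 0.3, -1.9]
width: 0.0213
grip_force: 33.0
shift [-0.03  0.08  0.63] yaw -0.03 head -97.93 j7 -1.86 t 13.45
```

```bash
python3 -m inch '0 0 0.4 0 -1;0 0 0.6 0 -1;0 0 0.6 0 -1;0 0 0.6 0 -1' ; python3 -m inch '0 0 0.1 0 -1;0 0 0.1 0 0;0 0 0.1 0 1;0 0 0.1 0 1;0 0 0.1 0 1;0 0 -3 0 1;0 0 -8 0 1;0 0 -14 0 1;-10 0 -14 0 1;-10 0 -14 0 1'
python3 - <<'E'
from h import *
t=camera('top');s=camera('side')
cv2.imwrite('pics/rest2.png',np.hstack([crop(t,205,185,66,75,6),crop(s,252,232,66,75,6)])[:,:,::-1])
E
```

```text
t: 13.95
tcp_pos: [0.4789, 0.1885, 0.0534]
tcp_rot: [-3.134, 0.217, -0.0]
ft_force: [-1.1, 0.2, -1.5]
width: 0.0217
grip_force: 33.0
t: 15.2
tcp_pos: [0.3778, 0.2026, 0.1939]
tcp_rot: [-3.133, 0.216, -0.0]
ft_force: [0.1, 0.5, -0.1]
width: 0.0856
grip_force: 0.0
```

View pics/rest2.png

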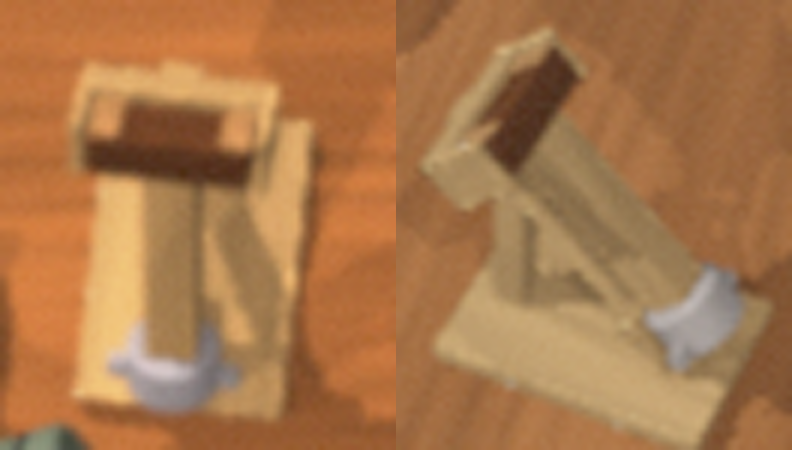

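The holder is seated again exactly as at the start: bar at zoom (88–247,165–188), lugs at (112,368) and (238,380). Now the higher grip.

Run:
```python
from h import *
psi=-7.9;r=np.array([np.cos(np.radians(psi)),np.sin(np.radians(psi)),0])
o=np.array([.4468,.1923,.0318]);g=o+.091*(r+[0,0,1])/2**.5;print(g)
go(g[0],g[1],g[2]-.006,82.1)
```

```text
[0.51053603 0.18345589 0.09614672]
shift [13.53  0.12 10.33] yaw 0.11 head -97.79 j7 -1.98 t 15.3
```

```bash
python3 -m inch '6 0 0 0 -0.1;12 0 0 0 -0.1;13.5 0.1 0 0 -0.1;13.5 0.1 0 0 -0.1;13.5 0.1 4 0 -0.1;13.5 0.1 4 0 -0.1;13.5 0.1 4 0 -0.1' 20;python3 -c "
from h import *
go(.5105,.1835,.0902,82.1)"
```

```text
t: 16.18
tcp_pos: [0.5134, 0.1829, 0.1545]
tcp_rot: [-3.134, 0.217, -0.001]
ft_force: [0.7, -1.1, -0.0]
width: 0.0383
grip_force: 0.0
shift [-0.29 -0.01  6.43] yaw -0.02 head -97.92 j7 -1.87 t 16.175
```

```bash
python3 -m inch '-0.3 0 2 0 -0.1;-0.3 0 4 0 -0.1;-0.3 0 5.4 0 -0.1;-0.3 0 6.4 0 -0.1;-0.3 0 6.4 0 -0.1;-0.3 0 6.4 0 -0.1';python3 -c "
from h import *
go(.5105,.1835,.0902,82.1)"
```

```text
t: 16.92
tcp_pos: [0.5106, 0.1832, 0.0899]
tcp_rot: [-3.134, 0.218, -0.001]
ft_force: [0.2, 0.8, -0.3]
width: 0.0384
grip_force: 0.0
shift [-0.02 -0.03 -0.03] yaw -0.04 head -97.94 j7 -1.85 t 16.925
```

No contact on the way down. Gripping and lifting.

```bash
python3 -m inch '0 0 0 0 -1;0 0 0 0 -1;0 0 0 0 -1;0 0 0 0 -1;0 0 -2 0 -1;0 0 -4 0 -1;0 0 -8 0 -1;0 0 -13 0 -1;0 0 -13 0 -1;0 0 -13 0 -1' 20; python3 -m inch '0 6 0 0 -1;0 12 0 0 -1;0 18 0 -10 -1;0 18 0 -20 -1;0 18 0 -30 -1;0 18 0 -40 -1;0 18 0 -50 -1;0 18 0 -60 -1;0 18 0 -70 -1;0 18 0 -80 -1';python3 -c "
from h import *
go(.50,.0,.12,2.5)"
```

```text
t: 18.18
tcp_pos: [0.51, 0.1831, 0.2186]
tcp_rot: [3.134, -0.217, -0.001]
ft_force: [-1.7, -0.5, -2.1]
width: 0.0219
grip_force: 20.4
t: 19.42
tcp_pos: [0.485, 0.0049, 0.2181]
tcp_rot: [-2.534, -1.854, 0.002]
ft_force: [-0.7, 0.3, -2.5]
width: 0.0215
grip_force: 20.9
shift [-0.02  1.6   9.8 ] yaw -20.1 head -17.6 j7 -0.58 t 19.425
```

```bash
python3 -m inch '0 1.6 4 -10 -1;0 1.6 8 -20 -1;0 1.6 11 -20 -1;0 1.6 11.8 -20 -1;0 1.6 11.8 -20 -1;0 1.6 11.8 -20 -1' 20
python3 - <<'E'
from h import *
camera('side')
for d in finder.boxes_of('holder','side')[:4]: print(d)
E
python3 -m inch '0 0 0 0 -0.6;0 0 0 0 -0.55;0 0 0 0 -0.53' 20;python3 -m inch '0 0 0 0 -0.52;0 0 0 0 -0.515' 20
```

```text
t: 20.18
tcp_pos: [0.5011, -0.0, 0.1022]
tcp_rot: [2.181, 2.26, 0.002]
ft_force: [-0.5, -0.9, -1.7]
width: 0.0217
grip_force: 21.0
{'bbox': [331.7, 291.7, 373.7, 353.1], 'p': 0.88}
{'bbox': [291.5, 206.8, 315.1, 218.3], 'p': 0.7}
t: 20.65
tcp_pos: [0.5008, -0.0001, 0.1014]
tcp_rot: [2.181, 2.261, 0.0]
ft_force: [0.5, -0.9, -2.4]
width: 0.0216
grip_force: 21.0
t: 20.9
tcp_pos: [0.5007, -0.0001, 0.1013]
tcp_rot: [-2.181, -2.261, -0.0]
ft_force: [-0.3, 0.3, -1.8]
width: 0.022
grip_force: 21.0
```

```bash
cat >> h.py <<'E'
def pose(th,psi,piv,s=.0945,y=.0035):
    t,p=np.radians([th,psi]);r=np.array([np.cos(p),np.sin(p),0]);u=np.array([0,0,1.]);l=np.cross(u,r)
    R=np.c_[l,u*np.sin(t)-r*np.cos(t),r*np.sin(t)+u*np.cos(t)]
    return R,np.array(piv)-R@[0,y,s]
E
python3 - <<'E'
from h import *
st=ctrl.get_state();piv=st['tcp_pos']+[0,0,.011]
B=np.array([[x,y,z] for x in(-32,32) for y in(-12,12) for z in(125,145)])/1e3
for th in(0,15,30,40,45,50):
    R,o=pose(th,92.5,piv);q=proj('side',B@R.T+o);print(th,q.min(0).round(1),q.max(0).round(1))
cam=camera('side');R,o=pose(45,92.5,piv)
m=finder.cut_out('holder','side')
for d in m[:3]:print(d['bbox'],d['p'],d['mask'].sum())
print('lowest',o[2]-.0141)
E
```

```text
0 [293.1 196.7] [317.6 211.7]
15 [292.2 199.6] [316.7 214.7]
30 [291.1 203.4] [316.  217.9]
40 [290.6 206.3] [315.6 219.9]
45 [290.3 207.8] [315.4 220.9]
50 [290.1 209.2] [315.1 222.2]
[291.8, 207.2, 315.4, 223.5] 0.61 234
[252.0, 308.6, 295.7, 363.0] 0.57 834
lowest 0.028889172697927915
```

```bash
python3 -c "
from h import *
go(.4888,-.050,.093,2.5)"
```

```text
shift [-4.95 -1.37  0.83] yaw -0.44 head 2.06 j7 -0.4 t 21.0
```

```bash
python3 -m inch '-2.5 -0.7 0.4 -0.4 -1;-4.9 -1.4 0.8 -0.4 -1;-4.9 -1.4 0.8 -0.4 -1;-4.9 -1.4 0.8 -0.4 -1' 20; python3 -c "
from h import *
go(.4888,-.066,.093,2.5)"
```

```text
t: 21.5
tcp_pos: [0.4887, -0.049, 0.0934]
tcp_rot: [-2.173, -2.269, -0.001]
ft_force: [0.5, 0.3, -2.8]
width: 0.0216
grip_force: 21.0
shift [-1.7  -0.07  0.03] yaw -0.02 head 2.48 j7 -0.34 t 21.5
```

```bash
python3 -m inch '-0.8 0 0.1 0 -1;-1.4 0 0.1 0 -1;-1.9 0 0.1 0 -1;-2.2 0 0.1 0 -1;-2.2 0 0.1 0 -1' 20; python3 -m inch '-0.2 0 -0.1 0 -1;-0.4 0 -0.25 0 -1;-0.4 0 -0.25 0 -1' 20
```

```text
t: 22.12
tcp_pos: [0.4895, -0.0716, 0.0923]
tcp_rot: [-2.173, -2.268, -0.0]
ft_force: [0.7, -0.3, -1.9]
width: 0.0217
grip_force: 21.0
t: 22.5
tcp_pos: [0.4898, -0.0748, 0.095]
tcp_rot: [-2.172, -2.269, -0.002]
ft_force: [-1.2, 6.2, 0.7]
width: 0.0218
grip_force: 21.4
```

```bash
python3 -m inch '-0.2 0 -0.15 0 -1;-0.4 0 -0.3 0 -1;-0.6 0 -0.45 0 -1;-0.8 0 -0.6 0 -1;-0.8 0 -0.6 0 -1' 20;  python3 - <<'E'
from h import *
st=ctrl.get_state();piv=st['tcp_pos']+[0,0,.011]
B=np.array([[x,y,z] for x in(-32,32) for y in(-12,12) for z in(125,145)])/1e3
for th in(15,25,30,35,40,45):
    R,o=pose(th,92.5,piv);q=proj('side',B@R.T+o);print(th,q.min(0).round(1),q.max(0).round(1),'foot edge',(R@[0,.02,0]+o)[1:],'low',(R@[0,-.02,0]+o)[2])
camera('side')
for d in finder.boxes_of('holder','side')[:3]:print(d['bbox'],d['p'])
E
```

```text
t: 23.12
tcp_pos: [0.4903, -0.0824, 0.1012]
tcp_rot: [-2.172, -2.269, -0.003]
ft_force: [-1.3, 8.9, 3.4]
width: 0.0219
grip_force: 21.5
15 [303.7 182.6] [327.2 197.1] foot edge [-0.12277427  0.0251581 ] low 0.014805341214058368
25 [303.  184.9] [326.6 199.1] foot edge [-0.1372558   0.03349469] low 0.016589964332414706
30 [302.7 186.2] [326.5 200.1] foot edge [-0.14389739  0.03857818] low 0.0185781787006551
35 [302.4 187.5] [326.3 201.1] foot edge [-0.15007107  0.04422172] low 0.021278664918725255
40 [302.2 188.9] [326.1 202.1] foot edge [-0.15572986  0.05038238] low 0.024670870655907458
45 [301.9 190.4] [325.9 203.1] foot edge [-0.16083069  0.05701325] low 0.028728979178271948
[301.1, 187.0, 323.9, 210.0] 0.82
[250.4, 307.9, 295.6, 363.4] 0.73
[330.3, 294.9, 372.4, 351.6] 0.64
```

The holder is rotating as intended, now about 34°. Continuing.

```bash
python3 -m inch '-0.4 0 -0.2 0 -1;-0.8 0 -0.3 0 -1;-1.2 0 -0.4 0 -1;-1.6 0 -0.5 0 -1;-2 0 -0.6 0 -1;-2.4 0 -0.7 0 -1;-2.4 0 -0.7 0 -1' 20;  cat > tilt.py <<'E'
from h import *
st=ctrl.get_state();piv=st['tcp_pos']+[0,0,.011]
B=np.array([[x,y,z] for x in(-32,32) for y in(-12,12) for z in(125,145)])/1e3
for th in(-5,0,5,10,15,20,25):
    R,o=pose(th,92.5,piv);q=proj('side',B@R.T+o);print(th,q.min(0).round(1),q.max(0).round(1),'foot edge',(R@[0,.02,0]+o)[1:].round(4),'low',(R@[0,-.02,0]+o)[2].round(4))
camera('side')
for d in finder.boxes_of('holder','side')[:3]:print(d['bbox'],d['p'])
E
python3 tilt.py
```

```text
t: 24.1
tcp_pos: [0.4917, -0.1066, 0.1082]
tcp_rot: [2.172, 2.27, 0.004]
ft_force: [1.5, 6.3, 0.7]
width: 0.0218
grip_force: 19.8
-5 [306.4 172.5] [329.9 186.2] foot edge [-0.1148  0.0236] low 0.0271
0 [306.2 173.1] [329.6 187.1] foot edge [-0.1231  0.0247] low 0.0247
5 [306.  173.9] [329.3 188.1] foot edge [-0.1312  0.0264] low 0.023
10 [305.8 174.8] [329.1 189. ] foot edge [-0.1392  0.029 ] low 0.022
15 [305.5 175.7] [328.8 190. ] foot edge [-0.1469  0.0321] low 0.0218
20 [305.2 176.8] [328.5 191. ] foot edge [-0.1544  0.036 ] low 0.0223
25 [304.8 178. ] [328.2 192. ] foot edge [-0.1614  0.0405] low 0.0236
[303.6, 180.9, 328.0, 208.6] 0.9
[332.3, 293.3, 375.2, 351.8] 0.75
[248.7, 307.6, 295.5, 363.7] 0.66
```

```bash
python3 -m inch '-0.5 0 0 0 -1;-1 0 0 0 -1;-1.5 0 0 0 -1;-2.1 0 0 0 -1;-2.1 0 0 0 -1' 20; python3 tilt.py
```

```text
t: 24.82
tcp_pos: [0.4925, -0.1278, 0.108]
tcp_rot: [2.172, 2.269, 0.003]
ft_force: [3.0, 5.6, -2.6]
width: 0.0215
grip_force: 19.7
-5 [308.  168.4] [331.2 181.9] foot edge [-0.136   0.0234] low 0.0269
0 [307.8 169. ] [331.  182.8] foot edge [-0.1443  0.0245] low 0.0245
5 [307.6 169.7] [330.7 183.7] foot edge [-0.1524  0.0263] low 0.0228
10 [307.4 170.5] [330.4 184.6] foot edge [-0.1604  0.0288] low 0.0219
15 [307.1 171.5] [330.1 185.6] foot edge [-0.1681  0.032 ] low 0.0216
20 [306.8 172.5] [329.9 186.6] foot edge [-0.1756  0.0359] low 0.0222
25 [306.5 173.7] [329.6 187.6] foot edge [-0.1826  0.0403] low 0.0234
[305.8, 173.5, 328.9, 211.9] 0.88
[328.1, 292.3, 373.6, 349.2] 0.8
[248.5, 307.8, 294.9, 367.1] 0.58
```

About 4° from upright by the collar contact. I'll move away and set it down at (0.49, 0.0).

```bash
python3 -m inch '2 0 -1 0 -1;6 0 -1 0 -1;10 0 -0.5 0 -1;12.8 0 0.5 0 -1;12.8 0 1.5 0 -1;12.8 0 2 0 -1;12.8 0 2 0 -1' 20;python3 -m inch '0 0 0.2 0 -1;0 0 0.3 0 -1;0 0 0.4 0 -1;0 0 0.4 0 -1' 20
```

```text
t: 25.8
tcp_pos: [0.4863, -0.0012, 0.0878]
tcp_rot: [-2.174, -2.267, 0.001]
ft_force: [0.3, 0.1, -1.1]
width: 0.0215
grip_force: 20.2
t: 26.3
tcp_pos: [0.4864, -0.0007, 0.0838]
tcp_rot: [-2.173, -2.268, 0.0]
ft_force: [0.8, -0.6, -2.0]
width: 0.0216
grip_force: 20.2
```

```bash
python3 -m inch '0 0 0.1 0 -1;0 0 0.2 0 -1;0 0 0.2 0 -1' 20;python3 -m inch '0 0 0.1 0 -1;0 0 0.15 0 -1;0 0 0.15 0 -1' 20
```

```text
t: 26.68
tcp_pos: [0.4864, -0.0006, 0.0817]
tcp_rot: [-2.173, -2.269, 0.0]
ft_force: [0.4, -0.5, -2.0]
width: 0.0213
grip_force: 20.2
t: 27.05
tcp_pos: [0.4865, -0.0006, 0.0805]
tcp_rot: [2.173, 2.269, 0.0]
ft_force: [-0.4, -0.4, 4.3]
width: 0.0216
grip_force: 21.0
```

```bash
python3 -m inch '0 0 0.1 0 -1;0 0 0.2 0 -1;0 0 0.2 0 -1' 20; python3 -m inch '0 0 0 0 -0.4;0 0 0 0 -0.2;0 0 0 0 -0.1;0 0 0 0 0;0 0 0 0 0;0 0 0 0 0'; python3 tilt.py | tail -3; python3 -c "
from h import *
R,o=pose(0,92.5,[.4865,-.0007,.0945])
B=np.array([[x,y,z] for x in(-32,32) for y in(-12,12) for z in(125,145)])/1e3
q=proj('side',B@R.T+o);print(q.min(0),q.max(0),o)"
```

```text
t: 27.42
tcp_pos: [0.4871, -0.0007, 0.0793]
tcp_rot: [2.172, 2.267, 0.002]
ft_force: [-2.1, -1.0, 26.7]
width: 0.0217
grip_force: 23.4
t: 28.18
tcp_pos: [0.4864, -0.0006, 0.0783]
tcp_rot: [-2.173, -2.269, -0.0]
ft_force: [-0.2, 0.1, -0.4]
width: 0.043
grip_force: 0.0
25 [296.2 209.1] [320.6 223.8] foot edge [-0.0554  0.0106] low -0.0063
[250.8, 308.3, 295.6, 363.3] 0.96
[295.4, 209.9, 318.9, 244.6] 0.81
[297.79399259 202.36011077] [322.18909366 217.26380351] [0.48634733 0.00279667 0.        ]
```

Run:
```python
from h import *
t=camera('top');s=camera('side')
cv2.imwrite('pics/last.png',np.hstack([crop(t,265,160,70,100,5),crop(s,270,150,80,100,5)])[:,:,::-1])
go(.4865,0,.08,2.5)
```

```text
shift [ 0.06  0.01 -0.17] yaw -0.04 head 2.46 j7 -0.43 t 28.375
```

View pics/last.png

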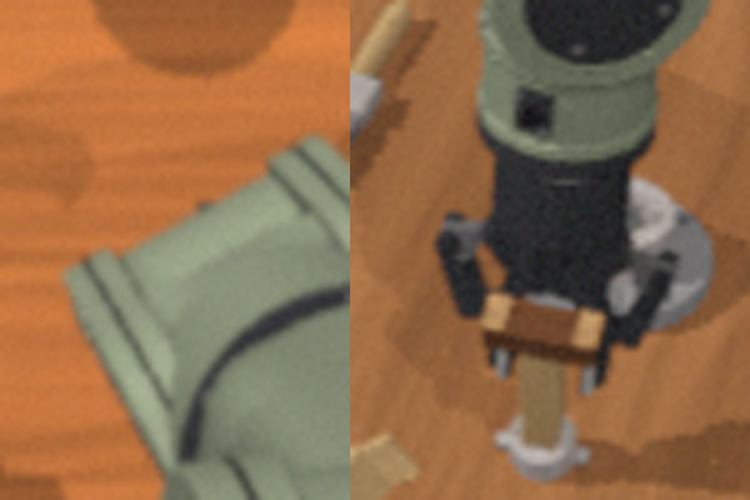

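Run:
```python
from h import *
from scipy.optimize import least_squares
Z=(np.array([[503,438],[583,457],[490,295],[605,310],[485,335],[600,352],[485,347],[600,364]],float)-[350,0]+.5)/5-.5+[270,150]
# side cam looks -y, right=-x ; holder x=l of psi 92.5 -> -x world (right)
M=np.array([[-28,0,6.5],[28,0,6.5],[-32,12,145],[32,12,145],[-32,-12,145],[32,-12,145],[-32,-12,125],[32,-12,125]])/1e3
def f(q):
    R,o=pose(q[0],q[1],q[2:5],0,0);return (proj('side',M@R.T+o)-Z).ravel()
for w in(.0,1):
    g=lambda q:np.r_[f(q),w*(q[4]-.02*np.sin(np.radians(abs(q[0]))))*1000]
    s=least_squares(g,[10,92,.486,0,.0],x_scale=[5,5,.01,.01,.01],loss='soft_l1');print(s.x.round(4),s.cost);print(s.fun[:16].reshape(-1,2).round(1).tolist())
```

```text
[ 1.44284e+01  9.57732e+01  4.88000e-01 -1.06000e-02 -8.00000e-04] 2.576323697111909
[[-1.2, 0.3], [1.2, -0.7], [0.5, 0.1], [0.1, 0.4], [-0.0, -0.8], [-0.2, -0.8], [0.0, 0.6], [-0.4, 0.6]]
[ 1.46235e+01  9.57628e+01  4.86700e-01 -5.10000e-03  5.00000e-03] 2.592581031380918
[[-1.2, 0.3], [1.2, -0.6], [0.4, 0.0], [0.2, 0.4], [-0.1, -0.8], [-0.1, -0.8], [-0.0, 0.7], [-0.3, 0.6]]
```

The fit puts it at about 14°. The foot is down at y ≈ -0.005 and the bar is propped against the front of the open fingers. Raising a little and then backing off along -y lets it rock upright.

```bash
python3 -m inch '0 0 -0.5 0 0;0 0 -1 0 0;0 0 -1.5 0 0;-0.2 0 -1.5 0 0;-0.4 0 -1.5 0 0;-0.6 0 -1.5 0 0;-0.8 0 -1.5 0 0;-1 0 -1.5 0 0;-1.2 0 -1.5 0 0;-1.4 0 -1.5 0 0'; python3 -m inch '-0.2 0 0 0 0;-0.4 0 0 0 0;-0.6 0 0 0 0;-0.8 0 0 0 0;-1 0 0 0 0;-1.2 0 0 0 0;-1.4 0 0 0 0;-1.6 0 0 0 0;-1.8 0 0 0 0;-2 0 0 0 0';python3 -m inch '-1 0 0 0 0;-2 0 0 0 0;-4 0 0 0 0;-7 0 -6 0 1;-9 0 -12 0 1;-9 0 -12 0 1'
```

```text
t: 29.62
tcp_pos: [0.487, -0.0148, 0.0933]
tcp_rot: [-2.173, -2.268, -0.0]
ft_force: [-0.2, -0.1, -0.2]
width: 0.0429
grip_force: 0.0
t: 30.88
tcp_pos: [0.4879, -0.0347, 0.0933]
tcp_rot: [-2.173, -2.269, -0.0]
ft_force: [0.4, 0.1, 0.7]
width: 0.0428
grip_force: 0.0
t: 31.62
tcp_pos: [0.4925, -0.127, 0.2165]
tcp_rot: [2.174, 2.262, 0.004]
ft_force: [0.3, 0.6, -1.1]
width: 0.0859
grip_force: 0.0
```

```bash
cat > meas.py <<'E'
from h import *
from scipy.optimize import minimize
def box(x,y,z): return np.array([[a,b,c] for a in x for b in y for c in z])/1e3
cyl=np.array([[20*np.cos(k),20*np.sin(k),z] for k in np.linspace(0,6.28,30) for z in(0,24)])/1e3
P=[box((-32,32),(-12,12),(125,145)),box((-11,11),(-11,11),(24,125)),cyl,box((-28,28),(-4,4),(3,10))]
k=8
def sil(n,th,psi,x,y,z,bb):
    R,o=pose(th,psi,[x,y,z],0,0);m=np.zeros(((bb[3]-bb[1])*k,(bb[2]-bb[0])*k),np.uint8)
    for p in P: cv2.fillConvexPoly(m,cv2.convexHull(((proj(n,p@R.T+o)-bb[:2]+.5)*k).round().astype(np.int32)),1)
    return m>0
def meas(x0,y0,psi0,tilt=True):
    D={}
    for n in('top','side'):
        camera(n);c=proj(n,[[x0,y0,.07]])[0]
        L=[d for d in finder.cut_out('holder',n) if abs(np.array(d['bbox'][:2])+np.array(d['bbox'][2:])-2*c).max()<40]
        print(n,[(d['bbox'],d['p'],int(d['mask'].sum())) for d in L])
        if L:
            b=np.array([c[0]-35,c[1]-35,c[0]+35,c[1]+35]).astype(int);m=L[0]['mask'][b[1]:b[3],b[0]:b[2]].astype(np.float32)
            D[n]=(b,cv2.resize(m,None,fx=k,fy=k,interpolation=cv2.INTER_LINEAR)>.5)
    def cost(q):
        return -sum((lambda s:(s&m).sum()/(s|m).sum())(sil(n,q[3]*10,psi0+q[2]*10,x0+q[0]/100,y0+q[1]/100,0,b)) for n,(b,m) in D.items())/len(D)
    r=minimize(cost,[0,0,0,0.],method='Nelder-Mead',options=dict(initial_simplex=[[0,0,0,0],[1,0,0,0],[0,1,0,0],[0,0,1,0],[0,0,0,1]],xatol=.01,fatol=1e-4))
    q=r.x;print('xy',x0+q[0]/100,y0+q[1]/100,'psi',psi0+q[2]*10,'tilt',q[3]*10,'iou',-r.fun)
E
python3 -c "
from meas import *
meas(.487,-.005,93)"
```

```text
top [([304.0, 214.3, 318.1, 243.0], 0.57, 313)]
side [([298.8, 200.5, 320.9, 244.1], 0.6, 539)]
xy 0.48738504888129175 -0.007130336847397015 psi 94.99316062998754 tilt 0.8095962189572217 iou 0.8770417823383987
```

The holder stands upright on its own at (0.4874, -0.0071), with its x axis at about 5°. Now I'll take it by the bar from above.

```bash
python3 -c "
from h import *
go(.4874,-.0071,.20,95)"; python3 -m inch '3 0 0 -10 0.2;6 0 0 -20 0.2;9 0 0 -30 0.2;12 0 0 -40 0.2;12 0 0 -50 0.2;12 0 0 -60 0.2;12 0 0 -70 0.2;12 0 0 -80 0.2;12 0 0 -90 0.2;12 0 0 -92 0.2'; python3 -c "
from h import *
go(.4874,-.0071,.124,95)"
```

```text
shift [11.74  0.11  1.24] yaw 87.47 head 2.47 j7 -0.12 t 31.825
t: 33.08
tcp_pos: [0.4862, -0.0043, 0.2123]
tcp_rot: [0.125, -3.137, -0.001]
ft_force: [-0.3, 0.2, -0.2]
width: 0.0514
grip_force: 0.0
shift [-0.11 -0.29  8.83] yaw -0.45 head 94.55 j7 0.89 t 33.075
```

```bash
python3 -m inch '-0.1 -0.3 3 -0.4 0.2;-0.1 -0.3 6 -0.4 0.2;-0.1 -0.3 7.5 -0.4 0.2;-0.1 -0.3 8.8 -0.4 0.2;-0.1 -0.3 8.8 -0.4 0.2'; python3 -c "
from h import *
go(.4874,-.0071,.124,95)"
```

```text
t: 33.7
tcp_pos: [0.4877, -0.0074, 0.125]
tcp_rot: [0.133, -3.138, -0.0]
ft_force: [0.6, 0.7, -0.3]
width: 0.051
grip_force: 0.0
shift [0.03 0.03 0.1 ] yaw -0.16 head 94.84 j7 0.74 t 33.7
```

```bash
python3 -m inch '0 0 0 0 -1;0 0 0 0 -1;0 0 0 0 -1;0 0 0 0 -1;0 0 0 0 -1' 50; python3 -m inch '0 0 -2 0 -1;0 0 -5 0 -1;0 0 -9 0 -1;0 0 -9 0 -1;0 0 -9 0 -1' 50; python3 -c "
from meas import *
s=ctrl.get_state();p=s['tcp_pos'];print(p)
go(.4888,-.1867,.215,92.5)"
```

```text
t: 34.33
tcp_pos: [0.4882, -0.0072, 0.126]
tcp_rot: [-0.133, 3.137, 0.001]
ft_force: [-1.4, 1.6, 6.6]
width: 0.0237
grip_force: 48.6
t: 34.95
tcp_pos: [0.4876, -0.0078, 0.2148]
tcp_rot: [0.133, -3.138, 0.0]
ft_force: [0.4, 0.3, -2.3]
width: 0.0234
grip_force: 49.2
[ 0.48758785 -0.0078392   0.21481765]
shift [ 1.390e+00 -1.783e+01 -1.000e-02] yaw 2.34 head 94.84 j7 0.9 t 34.95
```

```bash
python3 -m inch '0.4 -6 0 1 -1;0.8 -12 0 2.3 -1;1.2 -16 0 2.3 -1;1.4 -17.8 0 2.3 -1;1.4 -17.8 0 2.3 -1;1.4 -17.8 0 2.3 -1'; python3 -c "
from h import *
go(.4888,-.1867,.186,92.5)"
```

```text
t: 35.7
tcp_pos: [0.4889, -0.1851, 0.2148]
tcp_rot: [0.072, -3.14, -0.001]
ft_force: [-0.2, 0.2, -2.2]
width: 0.0229
grip_force: 49.3
shift [ 0.02 -0.16  2.88] yaw 0.13 head 92.63 j7 1.24 t 35.7
```

```bash
python3 -m inch '0 -0.15 1.5 0 -1;0 -0.15 3 0 -1;0 -0.15 3.4 0 -1;0 -0.15 3.4 0 -1;0 -0.15 3.4 0 -1'; python3 -c "
from h import *
go(.4888,-.1867,.170,92.5)"
```

```text
t: 36.33
tcp_pos: [0.4892, -0.1875, 0.1816]
tcp_rot: [-0.07, 3.14, 0.0]
ft_force: [0.1, -0.0, -2.2]
width: 0.0232
grip_force: 49.3
shift [0.04 0.08 1.16] yaw 0.06 head 92.56 j7 1.2 t 36.325
```

```bash
python3 -m inch '0 0.05 0.4 0 -1;0 0.05 0.7 0 -1;0 0.05 0.9 0 -1;0 0.05 0.9 0 -1'
```

```text
t: 36.83
tcp_pos: [0.489, -0.187, 0.1722]
tcp_rot: [0.07, -3.141, -0.0]
ft_force: [-0.5, 0.6, -1.7]
width: 0.0228
grip_force: 49.4
```

```bash
python3 -m inch '0 0 0.2 0 -1;0 0 0.4 0 -1;0 0 0.5 0 -1;0 0 0.5 0 -1'
```

```text
t: 37.33
tcp_pos: [0.489, -0.1871, 0.1672]
tcp_rot: [0.07, -3.141, -0.0]
ft_force: [0.8, -0.5, -1.8]
width: 0.0227
grip_force: 49.4
```

```bash
python3 -m inch '0 0 0.4 0 -1;0 0 0.7 0 -1;0 0 0.95 0 -1;0 0 1.1 0 -1;0 0 1.1 0 -1'
```

```text
t: 37.95
tcp_pos: [0.4892, -0.187, 0.1563]
tcp_rot: [-0.07, 3.14, 0.0]
ft_force: [0.3, 0.2, 6.5]
width: 0.0232
grip_force: 50.3
```

```bash
python3 -m inch '0 0 0.08 0 -1;0 0 0.1 0 -1;0 0 0.1 0 -1;0 0 0.1 0 -1'; python3 -m inch '0 0 0 8 -1;0 0 0 16 -1;0 0 0 24 -1;0 0 0 32 -1;0 0 0 40 -1;0 0 0 40 -1'
```

```text
t: 38.45
tcp_pos: [0.4892, -0.187, 0.1554]
tcp_rot: [-0.07, 3.14, 0.0]
ft_force: [0.7, 0.3, 5.9]
width: 0.023
grip_force: 50.3
t: 39.2
tcp_pos: [0.4893, -0.1873, 0.1556]
tcp_rot: [1.011, 2.973, -0.001]
ft_force: [0.2, 0.4, 5.9]
width: 0.0231
grip_force: 50.2
```

```bash
python3 -m inch '0 0 0 8 -1;0 0 0 16 -1;0 0 0 24 -1;0 0 0 31 -1;0 0 0 34 -1;0 0 0 36 -1;0 0 0 36 -1'; python3 -c "
from h import *
print(ctrl.get_state()['ft_torque']);go(.4889,-.187,.1555,17.5)"
```

```text
t: 40.08
tcp_pos: [0.4885, -0.1874, 0.1554]
tcp_rot: [-1.879, -2.517, 0.002]
ft_force: [-3.6, -1.9, 10.4]
width: 0.0232
grip_force: 48.9
[-0.43691857  1.23435256  0.17961228]
shift [ 0.03  0.05 -0.01] yaw -0.97 head 16.53 j7 0.13 t 40.075
```

```bash
python3 -m inch '0 0 0 1.5 -1;0 0 0 1.5 -1;0 0 0 1.5 -1'; python3 -c "
from h import *
print(ctrl.get_state()['ft_torque']);go(.4889,-.187,.1555,17.5)"
```

```text
t: 40.45
tcp_pos: [0.4885, -0.1873, 0.1554]
tcp_rot: [-1.91, -2.494, 0.002]
ft_force: [-4.2, -1.5, 10.4]
width: 0.023
grip_force: 49.7
[-0.32454146  1.40015975  0.57830063]
shift [ 0.02  0.05 -0.01] yaw -2.41 head 15.09 j7 0.11 t 40.45
```

The stop is felt: the torque rises to 0.58 N m. I'll back off 2°, let the spring raise it into the pockets, and release.

```bash
python3 -m inch '0 0 0 -2 -1;0 0 -0.2 -2 -1;0 0 -0.4 -2 -1;0 0 -0.55 -2 -1;0 0 -0.55 -2 -1'; python3 -c "
from h import *
print(ctrl.get_state()['ft_torque']);go(.4889,-.187,.1555,17.5)"
```

```text
t: 41.08
tcp_pos: [0.4887, -0.1873, 0.1607]
tcp_rot: [-1.867, -2.526, 0.001]
ft_force: [-2.9, -0.1, 4.6]
width: 0.0231
grip_force: 50.3
[-0.31282468  1.08962897  0.0419905 ]
shift [0.02 0.03 0.52] yaw -0.45 head 17.05 j7 0.14 t 41.075
```

```bash
python3 -m inch '0 0 0 0 -0.4;0 0 0 0 -0.2;0 0 0 0 0.1;0 0 0 0 0.3;0 0 0 0 0.3;0 0 -3 0 0.3;0 0 -7 0 0.3;0 0 -11 0 0.3;0 0 -11 0 0.3'; python3 -m inch '0 0 0 0 0.3;6 0 -3 0 0.3;12 0 -6 0 0.3;18 0 -6 0 0.3;20 0 -6 0 0.3;20 0 -6 0 0.3;20 0 -6 0 0.3'
python3 - <<'E'
from meas import *
import meas as M
f=M.sil
M.sil=lambda n,th,psi,x,y,z,bb:f(n,th,psi,x,y,.035,bb)
M.P=[M.P[0],box((-11,11),(-11,11),(24,125))]
meas(.4889,-.187,17.5)
E
```

```text
t: 42.2
tcp_pos: [0.4898, -0.1872, 0.2731]
tcp_rot: [1.865, 2.523, 0.002]
ft_force: [-0.9, -0.8, -0.7]
width: 0.0556
grip_force: 0.0
t: 43.08
tcp_pos: [0.4304, 0.0034, 0.3302]
tcp_rot: [-1.868, -2.525, 0.001]
ft_force: [0.1, 0.3, -0.2]
width: 0.0557
grip_force: 0.0
top [([375.5, 217.6, 408.5, 238.2], 0.65, 457)]
side [([318.1, 150.0, 329.3, 196.9], 0.89, 348)]
xy 0.49514495392831437 -0.18071058934866435 psi 16.047862539133856 tilt -3.202956304186384 iou 0.7620412684156779
```

Run:
```python
from h import *
import meas as M
for n in('top','side'):
    camera(n)
    print(n,[(np.round(d['bbox'],1),round(d['p'],2)) for d in finder.boxes_of('holder',n) if abs(d['bbox'][0]-345)<45 and d['bbox'][1]<235])
    for th,z in((0,.035),(0,.045),(4,.035),(-4,.035)):
        R,o=pose(th,17.5,[.4889,-.187,z],0,0)
        b=proj(n,M.P[0]@R.T+o);s=proj(n,np.vstack([M.P[0],M.box((-11,11),(-11,11),(24,125))])@R.T+o)
        print(th,z,'bar',b.min(0).round(1),b.max(0).round(1),'all',s.min(0).round(1),s.max(0).round(1))
```

```text
top [(array([374.5, 216.1, 408.5, 238.4]), 0.67)]
0 0.035 bar [377.  216.2] [408.4 235.6] all [377.  216.2] [408.4 235.6]
0 0.045 bar [377.8 216. ] [409.6 235.6] all [377.8 216. ] [409.6 235.6]
4 0.035 bar [375.6 212. ] [407. 232.] all [375.6 212. ] [407. 232.]
-4 0.035 bar [378.3 220.2] [409.8 239.8] all [377.6 220.2] [409.8 239.8]
side [(array([318. , 150.9, 330.5, 194.4]), 0.87)]
0 0.035 bar [320.8 152.3] [330.7 170.3] all [319.4 152.3] [330.7 191.4]
0 0.045 bar [321.  149.6] [330.9 167.6] all [319.6 149.6] [330.9 189. ]
4 0.035 bar [317.9 152.2] [327.3 170.5] all [317.9 152.2] [327.3 191.6]
-4 0.035 bar [323.6 152.2] [334.  170.6] all [320.  152.2] [334.  191.6]
```

The boxes match an upright holder at a height of 35 mm in both views, so it is locked. I'm handing the job in.

```bash
python3 -c "
from plant import ticket
print(ticket.job_done())"
```

```text
the job is handed in; nothing more can be done
None
```

I stood the holder upright on the open bench, then locked it in the stand's collar, let it go and handed the job in; the result wasn't reported, but the last pictures match an upright, locked holder with its underside about 35 mm above the bench.

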